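# Make room in the carton and pack the last packet

### The arm

A 6-joint arm with a two-finger parallel gripper is mounted at the origin on a cart in front of the work surface, level with it; the furniture and walls round the work are solid. World frame = base frame: x ahead of the robot, y to its left, z up, the work surface at z = 0. Lengths are in mm, angles in rad, forces in N, time in s.
With the tool pointing down it reaches from about 400 to 925 mm from the base axis. Payload 12.5 kg.
Tool frame: the origin (TCP) lies on the front face of the gripper's body, between the roots of the fingers; the fingertips stand 78 mm ahead of it and the grasp point (between the pads) lies 59 mm ahead of it (env.nose_length is the distance from the TCP to the fingertips, in mm); z points along the fingers, y is the line along which they close (so a half turn about z gives the same grasp; the last joint's range is limited). The gripper opens to 95 mm and grips with 3 to 60 N. Pads are 20 mm wide; open, the fingers measure 119 mm over their backs; the gripper's body (75 mm by 180 mm) begins 59 mm behind the grasp point.
Start: joints at [1.103, 0.491, 1.559, -0, 1.092, -0.106], TCP at [221.205, 584.556, 292.261] pointing down, gripper open.
Joint ranges: [-3.1, 3.1], [-0.84, 2.19], [0.05, 2.79], [-1.13, 4.28], [0.06, 2.93], [-2.69, 2.69]. Speed limits (rad/s): [2.22, 2.22, 2.79, 3.14, 3.14, 3.14].

### API

Orientations are given as [roll, pitch, yaw] about the fixed x, y, z axes, in that order (R = Rz(yaw) Ry(pitch) Rx(roll)).
In Python, from cell import env gives the robot as it stands.
- The arm moves only by the tool jog_arm, never from a script. Its argument "motion" is a list of rows, each a list of 7 numbers: the turn, a rotation vector about the tool's x, y, z in degrees, then the shift along the tool's x, y, z in mm, then the finger opening in mm, from 0 to 95.1. In form: [[wx, wy, wz, x, y, z, hand], ...]. A call has 1 to 10 rows; each row shifts and turns the commanded pose from where the row before left it, along the tool's axes as they then stand; what a row does not reach is not made up. A row lasts 1/8 s, in which the tool goes at most 62.5 mm and 10.7 degrees, less where a joint would pass 70% of its speed; a pose out of reach is approached as far as the arm can. A call is refused whole if a number of a shift passes 62.5 or a number of a turn 10.7, either way. A call with a gripper value outside its range is refused whole. The fingers move at their own pace and stop on an object; the grip force is fixed at half the most. Time passes only in rows, so rows that do not move let the fingers close. It gives the time, the measured TCP pose, the force, the opening and the grip force at its end, in the units of the state.
- env.state(): the state, without advancing time (a new reading comes with each control period).
- env.read_camera(name): name is "side" or "top"; returns a dict with "color" (384x512x3 uint8, red, green, blue), "z_map" (384x512 float32, mm along the optical axis (not along the pixel's ray), 0 where there is no reading), "camera_matrix" (3x3 intrinsics, pixels), "world_to_cam" (4x4, takes a point from world to camera coordinates). Camera axes: x right, y up, looking along -z (the intrinsics and any distortion apply to the point x, -y, -z); pixel columns grow to the right and rows downward; lengths in mm; the calibration is good to about 2 mm. A picture is of the moment at which its call begins.
- env.job_done(): hands the job in; it is judged then, once.
Trained networks look in the newest picture that a camera, given by its name, has taken for a name from the list of things; names that differ only in an ending like _2 or _b are one class to them, and where a whole thing is asked for, a point or a joint stands for the part that bears it (a point fixed in the world has none). Each returns a list of dicts, best first, with "score" (0 to 1); they miss things now and then, are a little off and sometimes report something else, mostly with a low value. They report only what shows in the picture. A call takes as long as a camera call.
- env.recognise(camera, thing): "location" ([column, row] in pixels, amid what is visible of it).
The state is a dict: "t": time; "joints": joint angles; "qvel": joint speeds; "tau": joint torques, N m; "eef_pos": TCP position; "tcp_rot": TCP orientation; "ft_force": force on the tool from outside, world axes, zero at the start; "moment": the same for the moment, N m; "opening": opening from 0.0 (shut) to 1.0 (fully open); "grip_force": force on a finger pad.
Only numpy, scipy, OpenCV 4.12 (cv2) and the standard library are available. Lean on these libraries where they do the work, as an engineer would, in place of code of your own. Each camera call takes 0.05 s, during which the arm holds its last target. There are 200 camera calls.

### The job

Pack the tall blue packet into the open cardboard carton along with the tin and the green tea box already in it, so that all three stand upright on the carton's floor. They sit so that no gap is wide enough, so first push them aside inside the carton. Set the packet down rather than dropping it, keep the light carton standing where it is, and leave the honey jar, the dotted mug and the salt shaker alone.

Things in the scene. Friction and masses are not known exactly. Their poses are not given: they have to be found in the camera images.
- carton: light loose open-topped brown cardboard carton (about 0.12 kg, slides if shoved). Outside 124 mm (its x) by 231 mm (its y) by 62 mm high; side walls 5 mm, floor 4 mm thick, so the inside is 114 x 221 mm. A hand slot is in each end wall (at +y and -y). Origin: centre of its underside; z up.
- tin: low round red food tin, 75 mm diameter, 58 mm high, about 0.26 kg, standing inside the carton toward one end. Origin: centre of its underside; z up. It slides over the carton's floor when pushed low.
- tea_box: low green tea box with a white band, 100 mm (its x) by 70 mm (its y) by 56 mm high, 0.15 kg, standing inside the carton toward the other end (which end varies), its x roughly along the carton's x. Between it and the tin is a gap of 32 to 51 mm; the free space inside the carton's length adds up to 76 mm. Origin: centre of its underside; z up. It slides when pushed low.
- tall_packet: tall blue cardboard packet with a white band, 100 mm (its x) by 54 mm (its y) by 130 mm high, about 0.2 kg, rigid, standing on the worktop beside the carton. Its 54 mm width can be grasped from above; above 60 mm height it stays clear of the other contents when packed. It fits with its x along the carton's x, either way round. Origin: centre of its underside; z up.
- honey_jar: bystander: glass honey jar with a red lid, 65 mm diameter, 100 mm high. Origin: centre of its underside.
- mug: bystander: white mug with grey dots, 82 mm diameter, 91 mm high. Origin: centre of the underside.
- salt_shaker: bystander: glass salt shaker with a grey top, 44 mm diameter, 90 mm high. Origin: centre of its underside.

How it is judged:
By the outcome, as a careful person would: the job done as asked, in the order asked, and still so for the second after the job is handed in, with the robot touching nothing.
It also fails if it takes over 53 s, if anything falls off the work surface, if the arm or the gripper's body presses on something with over 40 N, if the wrist force passes 120 N, or if a joint passes its speed limit or range.

## Working session

There is one attempt and no reset: what is moved stays moved. The work goes in short steps, Python scripts to look and compute and a tool call to move; the robot and the scene stay as the last step left them, time stands still between calls to the robot, and variables do not carry over. Pictures are saved under pics/ and viewed, at most 10 in all, crops included, and the job is handed in when it is done.

Besides the shell and the picture viewer there is one more tool, called after ">>>" as a command line: name --pt "numbers of a row" for each row, then --argument value for the rest. jog_arm: Moves the arm, as the interface text tells. Its arguments: {"type":"object","properties":{"motion":{"type":"array"}},"required":["motion"]}

```bash
mkdir -p pics; cat > h.py <<'E'
import numpy as np,cv2
from cell import env
def cloud(r):
    z=r["z_map"].astype(float);K=r["camera_matrix"];v,u=np.indices(z.shape)
    x=(u-K[0,2])/K[0,0]*z;y=(v-K[1,2])/K[1,1]*z
    P=np.stack([x,-y,-z,np.ones_like(z)],-1)
    W=P@np.linalg.inv(r["world_to_cam"]).T
    W[z==0]=np.nan
    return W[...,:3]
def save(r,n): cv2.imwrite("pics/"+n+".png",r["color"][...,::-1])
E
python3 - <<'E'
from h import *
s=env.state();print({k:np.round(v,3) for k,v in s.items()})
ims=[]
for c in("top","side"):
    r=env.read_camera(c);W=cloud(r);np.savez(c,W=W,c=r["color"]);ims.append(r["color"])
    print(c,np.round(np.linalg.inv(r["world_to_cam"])[:3,3]))
    for t in["carton","tin","tea_box","tall_packet","honey_jar","mug","salt_shaker"]:
        for d in env.recognise(c,t)[:2]:
            u,v=map(int,d["location"]);print(t,round(d["score"],2),u,v,np.round(W[v,u]))
cv2.imwrite("pics/a_top.png",ims[0][...,::-1]);cv2.imwrite("pics/a_side.png",ims[1][...,::-1])
E
```

```text
{'t': np.float64(0.0), 'joints': array([ 1.103,  0.492,  1.559,  0.   ,  1.092, -0.106]), 'qvel': array([ 0.001,  0.002, -0.002,  0.   ,  0.002,  0.001]), 'tau': array([-3.0000e-03, -6.1264e+01, -2.5817e+01,  6.9000e-02,  4.8000e-02,
       -0.0000e+00]), 'eef_pos': array([221.141, 584.396, 291.653]), 'tcp_rot': array([-3.14, -0.  ,  2.78]), 'ft_force': array([0.062, 0.077, 0.419]), 'moment': array([ 0.016, -0.036, -0.008]), 'grip_force': np.float64(0.0), 'opening': np.float64(1.0)}
top [  42.   71. 1386.]
carton 0.67 130 185 [661. 331.   5.]
carton 0.65 206 224 [467. 110.   3.]
tin 0.88 221 221 [448.  61.  58.]
tea_box 0.95 188 226 [457. 164.  59.]
tall_packet 0.81 286 202 [ 438. -142.  130.]
honey_jar 0.98 254 161 [605. -85. 100.]
mug 0.75 129 184 [664. 333.   7.]
salt_shaker 0.61 346 143 [ 608. -399.   72.]
side [   7. -878.  693.]
carton 0.94 210 195 [409.   4.  62.]
tin 0.66 214 185 [448.  52.  62.]
tin 0.55 202 173 [447. 145.  62.]
tea_box 0.87 205 173 [456. 138.  64.]
tall_packet 0.66 244 213 [ 420. -190.  109.]
honey_jar 0.92 283 191 [ 606. -119.   81.]
mug 0.72 227 145 [621. 279.  75.]
salt_shaker 0.62 350 252 [ 610. -417.   53.]
```

View pics/a_top.png

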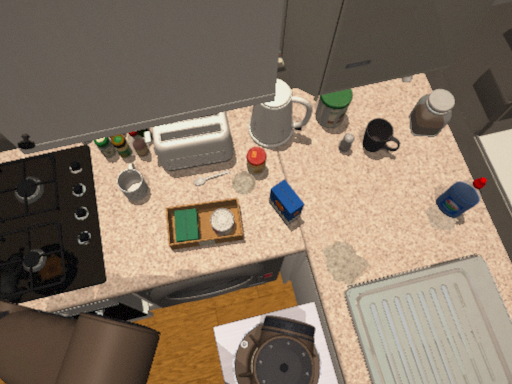

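View pics/a_side.png

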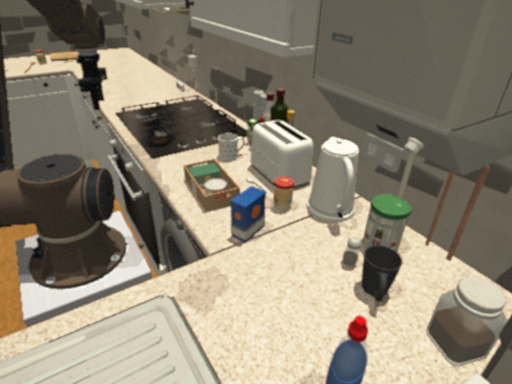

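Top view: the carton is centred at about (205,224), with the tea box on its left at (188,226), the tin at (222,221), and the packet turned at (286,202). The jar is at (257,160) and the mug at (131,184). The side view agrees: packet at (248,213), carton at (210,185). Next I fit the poses from the depth clouds.

```bash
cat > fit.py <<'E'
from h import *
import sys
def rect(P):
    (c,s,a)=cv2.minAreaRect(P[:,:2].astype(np.float32));return np.round(c,1),np.round(s,1),round(a,1)
def show(n,W,C):
    C=C.astype(float);R,G,B=C[...,0],C[...,1],C[...,2];X,Y,Z=W[...,0],W[...,1],W[...,2]
    reg=(X>340)&(X<560)&(Y>-40)&(Y<270)
    m={"carton":reg&(Z>20)&(Z<75)&(R>B+25)&(R>G+12)&(R<200),
       "tea":reg&(Z>40)&(Z<70)&(G>R+15),
       "tin":reg&(Z>48)&(Z<72)&(np.abs(R-B)<30)&(R>120)&(Y<105),
       "packet":(X>350)&(X<540)&(Y>-240)&(Y<-70)&(Z>118)&(Z<145)}
    for k,q in m.items():
        q=cv2.morphologyEx(q.astype(np.uint8),cv2.MORPH_OPEN,np.ones((2,2)))>0
        P=W[q]
        if len(P)>8: print(n,k,len(P),*rect(P),"z",np.round(np.percentile(P[:,2],[10,50,90])),"mean",np.round(P.mean(0)))
if __name__=="__main__":
    for c in("top","side"):
        d=np.load(c+".npz");show(c,d["W"],d["c"])
    a=cv2.imread("pics/a_top.png")[180:260,150:310];b=cv2.imread("pics/a_side.png")[145:250,170:280]
    a=cv2.resize(a,None,fx=5,fy=5,interpolation=3);cv2.imwrite("pics/b.png",a)
E
python3 fit.py
```

```text
top carton 871 [460.  110.3] [234.2 124.4] 84.4 z [nan nan nan] mean [nan nan nan]
top tea 683 [457.4 167.5] [ 66.4 103.4] 82.4 z [nan nan nan] mean [nan nan nan]
top tin 25 [459.5  36.5] [48.5 36.6] 57.3 z [50. 61. 65.] mean [461.  48.  58.]
top packet 591 [ 478.7 -165. ] [132.3  96.5] 21.0 z [nan nan nan] mean [nan nan nan]
side carton 871 [484.4  75. ] [464.7 146.3] 73.5 z [nan nan nan] mean [nan nan nan]
side tea 279 [472.6 170.6] [ 77.3 108.4] 84.7 z [nan nan nan] mean [nan nan nan]
side tin 188 [477.   70.3] [107.   60.4] 41.2 z [nan nan nan] mean [nan nan nan]
side packet 495 [ 528.8 -103.7] [279.7  69. ] 33.5 z [118. 131. 133.] mean [ 454. -159.  127.]
```

View pics/b.png

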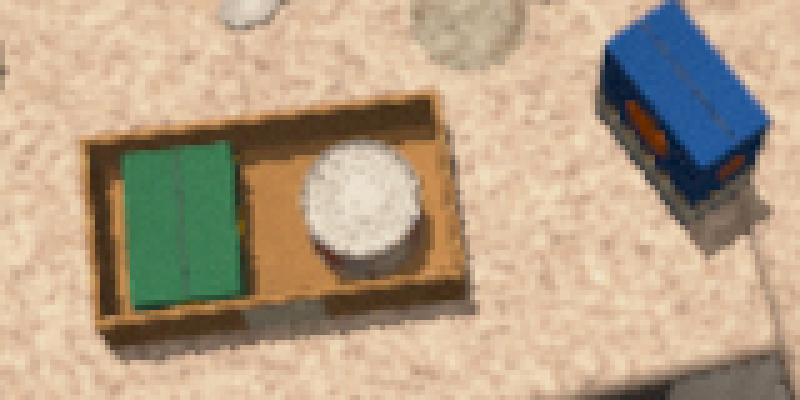

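```bash
cat >> h.py <<'E'
def ray(r,uv,z):
    K=r["camera_matrix"];M=np.linalg.inv(r["world_to_cam"]);o=M[:3,3];out=[]
    for u,v in uv:
        d=M[:3,:3]@np.array([(u-K[0,2])/K[0,0],-(v-K[1,2])/K[1,1],-1.]);out.append((o+d*(z-o[2])/d[2])[:2])
    return np.array(out)
E
python3 - <<'E'
from h import *
r=env.read_camera("top");W=cloud(r)
D={"carton":(62,[(80,140),(437,92),(467,272),(98,325)]),"tea":(56,[(120,150),(230,142),(243,300),(133,308)]),
"tin":(58,[(302,200),(362,140),(421,200),(362,259)]),"packet":(130,[(605,45),(672,0),(770,120),(703,170)])}
for k,(z,p) in D.items():
    p=(np.array(p)+.5)/5-.5+[150,180]
    # measured height near centre
    q=ray(r,p,z);u,v=p.mean(0).astype(int)
    e=np.diff(np.vstack([q,q[:1]]),axis=0)
    print(k,np.round(q.mean(0),1),"edges",np.round(np.hypot(*e.T)),"ang",np.round(np.degrees(np.arctan2(e[:,1],e[:,0])),1),"zmeas",np.round(np.nanmedian(W[v-3:v+4,u-3:u+4,2]),1))
r=env.read_camera("side");save(r,"c_side");W=cloud(r);c=cv2.imread("pics/c_side.png")[150:250,170:290]
cv2.imwrite("pics/c.png",cv2.resize(c,None,fx=6,fy=6,interpolation=3))
E
```

```text
carton [460.8 112.9] edges [228. 120. 229. 121.] ang [-95.7 175.6  84.6  -4.8] zmeas 4.8
tea [464.5 170.1] edges [ 70. 104.  68. 104.] ang [-99.4 173.   80.5  -6. ] zmeas 60.6
tin [452.5  56.8] edges [54. 55. 53. 54.] ang [ -56.7 -150.1  122.7   31.4] zmeas 60.5
packet [ 454.9 -149.7] edges [51. 96. 52. 98.] ang [ -68.5 -157.8  113.5   21.7] zmeas 131.7
```

View pics/c.png

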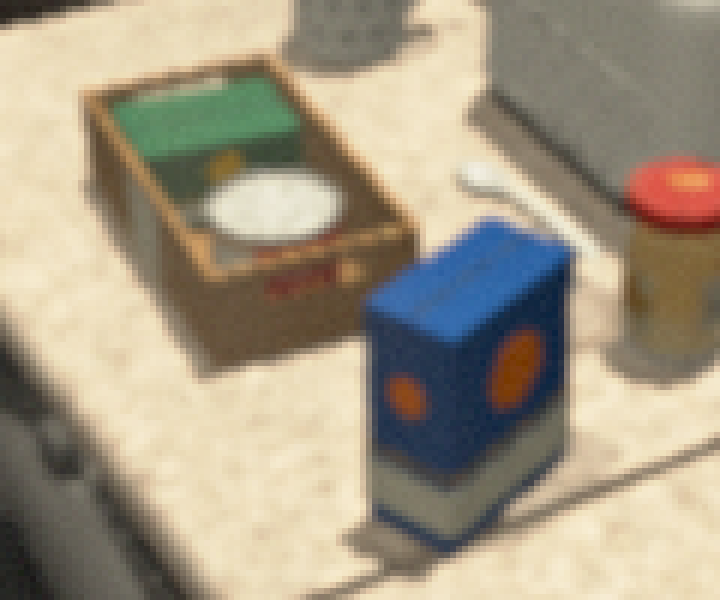

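The side crop shows the carton rim corners at (85,92), (268,55), (417,222), (207,275), the packet top at (365,298), (495,222), (572,248), (450,338) and the tin top centre at (272,205). I'll triangulate these with the top view.

```bash
python3 - <<'E'
from h import *
rs=env.read_camera("side");rt=env.read_camera("top")
S={"carton":(62,[(85,92),(268,55),(417,222),(207,275)]),"packet":(130,[(365,298),(495,222),(572,248),(450,338)]),"tin":(58,[(272,205)])}
T={"carton":[(80,140),(437,92),(467,272),(98,325)],"packet":[(605,45),(672,0),(770,120),(703,170)],"tin":[(362,200)]}
def Pm(r):
    return r["camera_matrix"]@np.diag([1,-1,-1])@r["world_to_cam"][:3]
for k,(z,p) in S.items():
    p=(np.array(p)+.5)/6-.5+[170,150]; q=ray(rs,p,z);e=np.diff(np.vstack([q,q[:1]]),axis=0)
    print(k,np.round(q.mean(0),1),"edges",np.round(np.hypot(*e.T)),"ang",np.round(np.degrees(np.arctan2(e[:,1],e[:,0])),1))
    t=(np.array(T[k])+.5)/5-.5+[150,180]
    X=cv2.triangulatePoints(Pm(rt),Pm(rs),t.mean(0)[:,None],p.mean(0)[:,None]);print(" tri",np.round(X[:3,0]/X[3,0],1))
E
```

```text
carton [464.  116.9] edges [119. 222. 124. 224.] ang [ -5.9 -95.  175.2  83.8]
 tri [461.9 113.2  59.5]
packet [ 458.5 -148.6] edges [92. 44. 97. 51.] ang [  16.7  -63.4 -158.6  109.9]
 tri [ 455.2 -150.1  130.4]
tin [456.6  63.7] edges [0.] ang [0.]
 tri [451.7  56.5  62.6]
```

>>> jog_arm --pt "0 0 -7.75 0 0 0 0" --pt "0 0 -7.75 0 0 0 0" --pt "0 0 0 -23.3 -37.15 0 0" --pt "0 0 0 -23.3 -37.15 0 0" --pt "0 0 0 -23.3 -37.15 0 0" --pt "0 0 0 -23.3 -37.15 0 0" --pt "0 0 0 -23.3 -37.15 0 0" --pt "0 0 0 -23.3 -37.15 0 0" --pt "0 0 0 -23.3 -37.15 0 0" --pt "0 0 0 -23.3 -37.15 0 0"

```text
t: 2.25
eef_pos: [380.3, 270.3, 292.5]
tcp_rot: [3.141, 0.001, 3.05]
ft_force: [1.0, -0.7, 0.1]
opening: 0.022
grip_force: 0.0
```

>>> jog_arm --pt "0 0 0 -23.3 -37.15 0 0" --pt "0 0 0 -23.3 -37.15 0 0" --pt "0 0 0 -23.3 -37.15 0 0" --pt "0 0 0 -23.3 -37.15 0 0" --pt "0 0 0 0 0 40 0" --pt "0 0 0 0 0 40 0" --pt "0 0 0 0 0 0 0"

```text
t: 3.12
eef_pos: [458.3, 114.9, 210.7]
tcp_rot: [-3.141, -0.004, 3.05]
ft_force: [0.2, 0.4, 0.2]
opening: 0.001
grip_force: 0.0
```

>>> jog_arm --pt "0 0 0 0 0 30 0" --pt "0 0 0 0 0 22 0" --pt "0 0 0 0 0 0 0"

```text
t: 3.5
eef_pos: [459.2, 115.3, 160.7]
tcp_rot: [-3.142, -0.001, 3.051]
ft_force: [0.1, -0.3, 0.2]
opening: 0.004
grip_force: 0.0
```

```bash
python3 - <<'E'
from h import *
r=env.read_camera("side");save(r,"d_side");t=env.read_camera("top");save(t,"d_top")
a=cv2.resize(cv2.imread("pics/d_side.png")[110:220,160:250],None,fx=5,fy=5,interpolation=3)
b=cv2.resize(cv2.imread("pics/d_top.png")[190:260,155:255],None,fx=3.3,fy=3.3,interpolation=3)
o=np.zeros((550,790,3),np.uint8);o[:,:450]=a;o[:b.shape[0],455:455+b.shape[1]]=b[:,:335];cv2.imwrite("pics/d.png",o)
E
```

```text
(no output)
```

View pics/d.png

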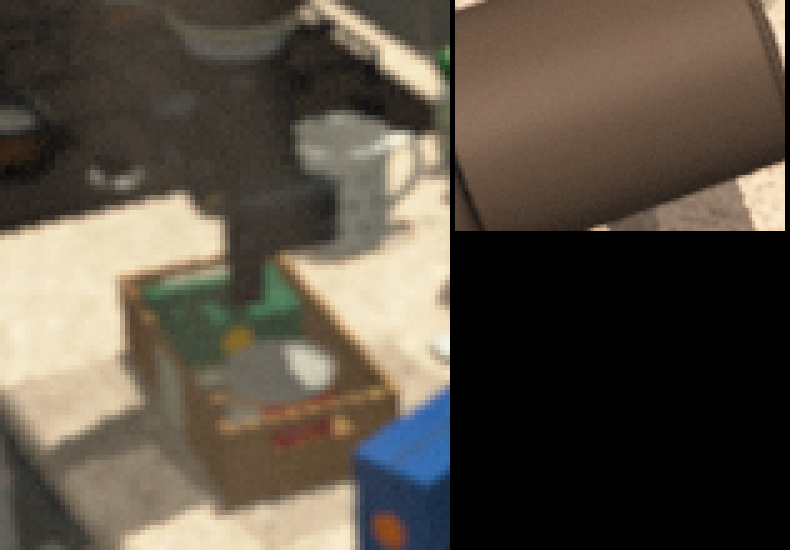

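The side view shows the closed fingers above the gap, with their tips at crop (245,305) between the tea box face and the tin. I'll lower them slowly and watch the force.

>>> jog_arm --pt "0 0 0 0 0 15 0" --pt "0 0 0 0 0 10 0" --pt "0 0 0 0 0 8 0" --pt "0 0 0 0 0 0 0"

```text
t: 4.1
eef_pos: [459.0, 115.1, 127.1]
tcp_rot: [-3.142, -0.001, 3.05]
ft_force: [-0.0, 1.1, -0.4]
opening: 0.007
grip_force: 0.0
```

>>> jog_arm --pt "0 0 0 0 0 10 0" --pt "0 0 0 0 0 10 0" --pt "0 0 0 0 0 10 0" --pt "0 0 0 0 0 5 0" --pt "0 0 0 0 0 0 0"

```text
t: 4.72
eef_pos: [458.9, 115.1, 91.8]
tcp_rot: [-3.142, -0.001, 3.05]
ft_force: [0.2, 0.5, -0.4]
opening: 0.003
grip_force: 0.0
```

>>> jog_arm --pt "0 0 0 0 0 0 10" --pt "0 0 0 0 0 0 16" --pt "0 0 0 0 0 0 20" --pt "0 0 0 0 0 0 24" --pt "0 0 0 0 0 0 28" --pt "0 0 0 0 0 0 31" --pt "0 0 0 0 0 0 34" --pt "0 0 0 0 0 0 36"

```text
t: 5.72
eef_pos: [459.1, 115.2, 92.3]
tcp_rot: [3.141, 0.0, 3.05]
ft_force: [0.3, 2.0, 4.4]
opening: 0.37
grip_force: 2.9
```

>>> jog_arm --pt "0 0 0 0 0 0 38" --pt "0 0 0 0 0 0 40" --pt "0 0 0 0 0 0 41.5" --pt "0 0 0 0 0 0 43" --pt "0 0 0 0 0 0 44" --pt "0 0 0 0 0 0 44"

```text
t: 6.48
eef_pos: [459.1, 115.2, 92.3]
tcp_rot: [3.141, 0.0, 3.05]
ft_force: [0.5, 1.9, 5.4]
opening: 0.46
grip_force: 3.2
```

>>> jog_arm --pt "0 0 0 0 0 0 36" --pt "0 0 0 0 0 0 28" --pt "0 0 0 0 0 -20 28" --pt "0 0 0 0 0 -50 28" --pt "0 0 0 0 0 -50 28" --pt "0 0 0 0 0 -30 60" --pt "0 0 -8.9 0 0 0 95" --pt "0 0 -8.9 0 0 0 95" --pt "0 0 -8.9 0 0 0 95"

```text
t: 7.6
eef_pos: [458.8, 115.0, 242.1]
tcp_rot: [3.141, -0.0, -2.762]
ft_force: [0.2, 0.2, -0.1]
opening: 0.659
grip_force: 0.0
```

>>> jog_arm --pt "0 0 0 12.56 -30.6 0 95" --pt "0 0 0 12.56 -30.6 0 95" --pt "0 0 0 12.56 -30.6 0 95" --pt "0 0 0 12.56 -30.6 0 95" --pt "0 0 0 12.56 -30.6 0 95" --pt "0 0 0 12.56 -30.6 0 95" --pt "0 0 0 12.56 -30.6 0 95" --pt "0 0 0 12.56 -30.6 0 95" --pt "0 0 0 0 0 0 95"

```text
t: 8.72
eef_pos: [454.9, -150.9, 241.9]
tcp_rot: [3.141, -0.0, -2.769]
ft_force: [-0.9, 0.5, -0.2]
opening: 0.999
grip_force: 0.0
```

```bash
python3 - <<'E'
from h import *
r=env.read_camera("side");save(r,"e_side");t=env.read_camera("top");save(t,"e_top")
a=cv2.resize(cv2.imread("pics/e_side.png")[130:250,170:280],None,fx=3.6,fy=3.6,interpolation=3)
b=cv2.resize(cv2.imread("pics/e_top.png")[190:260,160:250],None,fx=4.3,fy=4.3,interpolation=3)
o=np.zeros((432,396+387,3),np.uint8);o[:a.shape[0],:396]=a;o[:b.shape[0],396:]=b;cv2.imwrite("pics/e.png",o)
E
```

```text
(no output)
```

View pics/e.png

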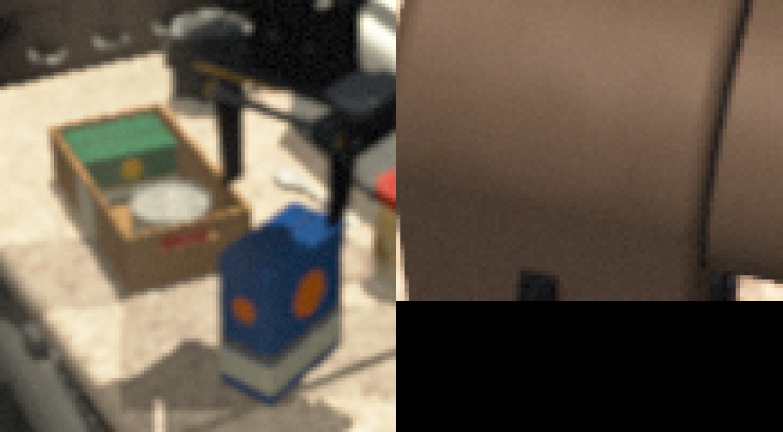

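The side view shows the tea box pushed to the far end and the tin to the near end, with the carton unmoved. The fingers straddle the packet at about (230,180) and (335,215). The arm hides the carton from the top camera. Next I lower and grip.

>>> jog_arm --pt "0 0 0 0 0 25 95" --pt "0 0 0 0 0 25 95" --pt "0 0 0 0 0 25 95" --pt "0 0 0 0 0 13 95" --pt "0 0 0 0 0 0 95"

```text
t: 9.45
eef_pos: [455.0, -148.8, 153.8]
tcp_rot: [3.14, -0.001, -2.766]
ft_force: [-0.4, -0.1, 0.6]
opening: 0.998
grip_force: 0.0
```

>>> jog_arm --pt "0 0 0 0 0 0 70" --pt "0 0 0 0 0 0 60" --pt "0 0 0 0 0 0 50" --pt "0 0 0 0 0 0 45" --pt "0 0 0 0 0 0 40" --pt "0 0 0 0 0 0 40"

```text
t: 10.2
eef_pos: [455.1, -149.5, 154.3]
tcp_rot: [3.142, 0.0, -2.767]
ft_force: [-1.2, 0.1, 1.8]
opening: 0.567
grip_force: 30.0
```

>>> jog_arm --pt "0 0 0 0 0 -10 40" --pt "0 0 0 0 0 -30 40" --pt "0 0 0 0 0 -40 40" --pt "0 0 0 0 0 -40 40" --pt "0 0 0 11 -28 0 40" --pt "0 0 0 11 -28 0 40" --pt "0 0 0 11 -28 0 40" --pt "0 0 0 11 -28 0 40" --pt "0 0 0 11 -28 0 40" --pt "0 0 0 11 -28 0 40"

```text
t: 11.45
eef_pos: [455.7, -330.0, 274.6]
tcp_rot: [-3.141, -0.002, -2.769]
ft_force: [0.7, 0.4, -1.7]
opening: 0.562
grip_force: 30.0
```

```bash
python3 - <<'E'
from h import *
r=env.read_camera("side");save(r,"f_side");t=env.read_camera("top");save(t,"f_top");
b=cv2.resize(cv2.imread("pics/f_top.png")[190:260,155:250],None,fx=8,fy=8,interpolation=3)
cv2.imwrite("pics/f.png",b)
E
```

```text
(no output)
```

View pics/f.png

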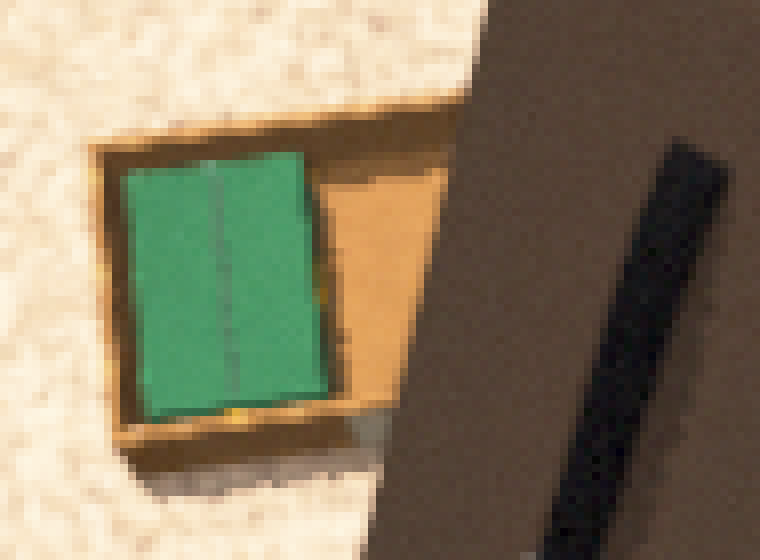

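The tea box top corners are at crop (122,172), (303,152), (330,395), (145,418) and the carton's left rim at (88,145) and (115,440). The arm hides the tin in this view, so I'll measure it from the side view.

```bash
python3 - <<'E'
from h import *
t=env.read_camera("top");r=env.read_camera("side")
c=np.array([462,113.5]);a=np.radians(5.2);Y=np.array([np.sin(a),np.cos(a)]);X=np.array([np.cos(a),-np.sin(a)])
def f(p,z,s,o,cam): 
    q=ray(cam,(np.array(p)+.5)/s-.5+o,z);return q,np.round(np.c_[(q-c)@X,(q-c)@Y],1)
q,k=f([(122,172),(303,152),(330,395),(145,418)],56,8,[155,190],t);print("tea",q.mean(0).round(1),k.tolist(),k.mean(0))
q,k=f([(88,145),(115,440)],62,8,[155,190],t);print("rim +y (expect -62/62,115.5)",k.tolist())
C=r["color"].astype(int);W=cloud(r)
m=(W[...,0]>400)&(W[...,0]<510)&(W[...,1]>0)&(W[...,1]<110)&(W[...,2]>48)&(W[...,2]<75)&(abs(C[...,0]-C[...,2])<35)&(C.sum(2)>330)
n,l,s,ce=cv2.connectedComponentsWithStats(m.astype(np.uint8))
i=1+s[1:,4].argmax();print(s[i],ce[i])
v,u=np.where(l==i);e=cv2.fitEllipse(cv2.convexHull(np.c_[u,v].astype(np.int32)));print(e)
p=ray(r,[e[0]],58);print("tin side",p,(p-c)@X,(p-c)@Y)
b=cv2.resize(cv2.imread("pics/f_side.png")[150:225,170:250],None,fx=7,fy=7,interpolation=3);cv2.imwrite("pics/g.png",b)
E
```

```text
tea [465.2 180.2] [[48.7, 102.6], [46.2, 30.7], [-53.9, 30.9], [-52.2, 102.6]] [-2.8 66.7]
rim +y (expect -62/62,115.5) [[59.8, 114.1], [-60.8, 114.0]]
[206 180  22  12 216] [216.375      185.37962963]
((216.5183868408203, 185.4728240966797), (12.251508712768555, 22.45289421081543), 86.60908508300781)
tin side [[456.16541574  51.00202178]] [-0.14621842] [-62.76956488]
```

View pics/g.png

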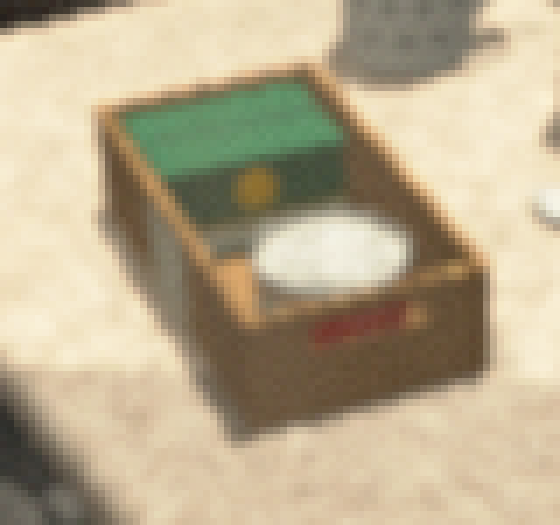

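The side view shows the gap open and the carton in place: tin top at (332,250), tea box front at (255,190). The gap is about 62–68 mm, centred near u=+1. I'll carry the packet over the gap.

>>> jog_arm --pt "0 0 8.9 0 0 0 40" --pt "0 0 8.9 0 0 0 40" --pt "0 0 8.9 0 0 0 40" --pt "0 0 0 2.42 31.66 0 40" --pt "0 0 0 2.42 31.66 0 40" --pt "0 0 0 2.42 31.66 0 40" --pt "0 0 0 2.42 31.66 0 40" --pt "0 0 0 2.42 31.66 0 40" --pt "0 0 0 2.42 31.66 0 40" --pt "0 0 0 2.42 31.66 0 40"

```text
t: 12.9
eef_pos: [459.2, -104.9, 274.2]
tcp_rot: [-3.14, -0.001, 3.05]
ft_force: [-0.0, -0.3, -0.4]
opening: 0.568
grip_force: 30.0
```

>>> jog_arm --pt "0 0 0 2.42 31.66 0 40" --pt "0 0 0 2.42 31.66 0 40" --pt "0 0 0 2.42 31.66 0 40" --pt "0 0 0 2.42 31.66 0 40" --pt "0 0 0 2.42 31.66 0 40" --pt "0 0 0 2.42 31.66 0 40" --pt "0 0 0 2.42 31.66 0 40" --pt "0 0 0 0 0 0 40" --pt "0 0 0 0 0 0 40"

```text
t: 14.02
eef_pos: [462.8, 115.6, 273.8]
tcp_rot: [-3.14, -0.001, 3.05]
ft_force: [-0.3, 0.3, -2.1]
opening: 0.566
grip_force: 30.0
```

>>> jog_arm --pt "0 0 0 0.6 -1.1 20 40" --pt "0 0 0 0 0 20 40" --pt "0 0 0 0 0 8 40" --pt "0 0 0 0 0 0 40"

```text
t: 14.52
eef_pos: [462.6, 113.9, 225.5]
tcp_rot: [-3.14, -0.002, 3.048]
ft_force: [0.5, 0.2, -2.3]
opening: 0.567
grip_force: 30.0
```

```bash
python3 - <<'E'
from h import *
print(env.state()["eef_pos"])
r=env.read_camera("side");save(r,"h_side")
cv2.imwrite("pics/h.png",cv2.resize(cv2.imread("pics/h_side.png")[120:220,165:255],None,fx=6,fy=6,interpolation=3))
E
```

```text
[462.60085812 113.92327735 225.54522792]
```

View pics/h.png

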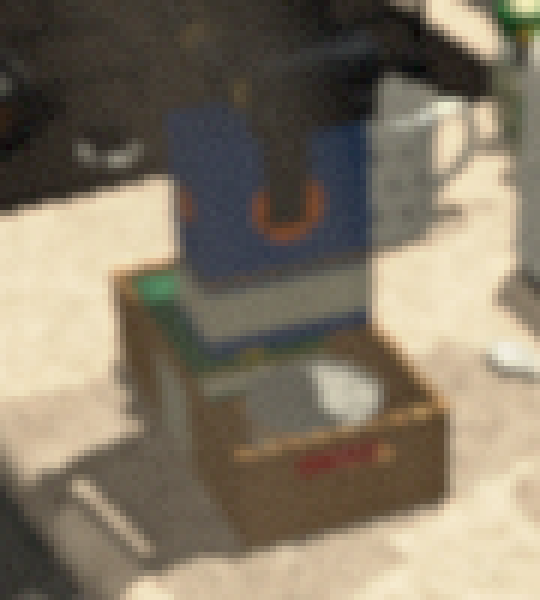

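The packet's bottom edge runs from (215,355) to (372,318), inside the rims and behind the tin. I'll lower it in small steps.

>>> jog_arm --pt "0 0 0 0 0.6 8 40" --pt "0 0 0 0 0 8 40" --pt "0 0 0 0 0 6 40" --pt "0 0 0 0 0 0 40"

```text
t: 15.08
eef_pos: [462.5, 114.9, 203.1]
tcp_rot: [-3.14, -0.002, 3.049]
ft_force: [0.5, 0.5, -2.3]
opening: 0.569
grip_force: 30.0
```

>>> jog_arm --pt "0 0 0 0 0 6 40" --pt "0 0 0 0 0 6 40" --pt "0 0 0 0 0 6 40" --pt "0 0 0 0 0 0 40"

```text
t: 15.58
eef_pos: [462.5, 114.8, 185.1]
tcp_rot: [-3.14, -0.002, 3.049]
ft_force: [0.6, -0.4, -2.1]
opening: 0.57
grip_force: 30.0
```

Its bottom is at about z = 31, below the neighbours' tops, with no contact force.

>>> jog_arm --pt "0 0 0 0 0 8 40" --pt "0 0 0 0 0 8 40" --pt "0 0 0 0 0 4 40" --pt "0 0 0 0 0 3 40" --pt "0 0 0 0 0 0 40"

```text
t: 16.2
eef_pos: [462.6, 114.8, 162.4]
tcp_rot: [-3.14, -0.001, 3.049]
ft_force: [-0.1, 0.1, -2.5]
opening: 0.568
grip_force: 30.0
```

>>> jog_arm --pt "0 0 0 0 0 2 40" --pt "0 0 0 0 0 1 40" --pt "0 0 0 0 0 0 40"

```text
t: 16.58
eef_pos: [462.6, 114.8, 159.6]
tcp_rot: [-3.14, -0.001, 3.049]
ft_force: [-0.8, 0.2, -1.3]
opening: 0.563
grip_force: 30.0
```

>>> jog_arm --pt "0 0 0 0 0 1 40" --pt "0 0 0 0 0 0.5 40" --pt "0 0 0 0 0 0 40"

```text
t: 16.95
eef_pos: [462.6, 114.8, 158.3]
tcp_rot: [-3.14, -0.001, 3.049]
ft_force: [-1.5, 1.0, 2.5]
opening: 0.569
grip_force: 30.0
```

It is on the floor: the vertical force went from -2.3 to +2.5 N. I'll release, rise and swing away.

>>> jog_arm --pt "0 0 0 0 0 0 58" --pt "0 0 0 0 0 0 66" --pt "0 0 0 0 0 0 76" --pt "0 0 0 0 0 0 80" --pt "0 0 0 0 0 -15 80" --pt "0 0 0 0 0 -30 80" --pt "0 0 0 0 0 -40 80" --pt "0 0 0 0 0 -40 80" --pt "0 0 0 0 0 -20 80"

```text
t: 18.08
eef_pos: [462.9, 115.0, 305.1]
tcp_rot: [-3.141, 0.001, 3.049]
ft_force: [-0.1, -0.1, -0.5]
opening: 0.84
grip_force: 0.0
```

>>> jog_arm --pt "0 0 0 16 40 0 80" --pt "0 0 0 16 40 0 80" --pt "0 0 0 16 40 0 80" --pt "0 0 0 16 40 0 80" --pt "0 0 0 16 40 0 80" --pt "0 0 0 16 40 0 80" --pt "0 0 0 16 40 0 80" --pt "0 0 0 16 40 0 80" --pt "0 0 0 0 0 0 80"

```text
t: 19.2
eef_pos: [364.0, 447.5, 302.3]
tcp_rot: [-3.14, -0.001, 3.051]
ft_force: [-0.5, -0.5, -0.3]
opening: 0.841
grip_force: 0.0
```

```bash
python3 - <<'E'
from h import *
r=env.read_camera("side");save(r,"i_side");t=env.read_camera("top");save(t,"i_top")
a=cv2.resize(cv2.imread("pics/i_side.png")[130:230,165:265],None,fx=4,fy=4,interpolation=3)
b=cv2.resize(cv2.imread("pics/i_top.png")[180:260,160:255],None,fx=4,fy=4,interpolation=3)
o=np.zeros((400,780,3),np.uint8);o[:,:400]=a;o[:b.shape[0],400:400+b.shape[1]]=b;cv2.imwrite("pics/i.png",o)
E
```

```text
(no output)
```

View pics/i.png

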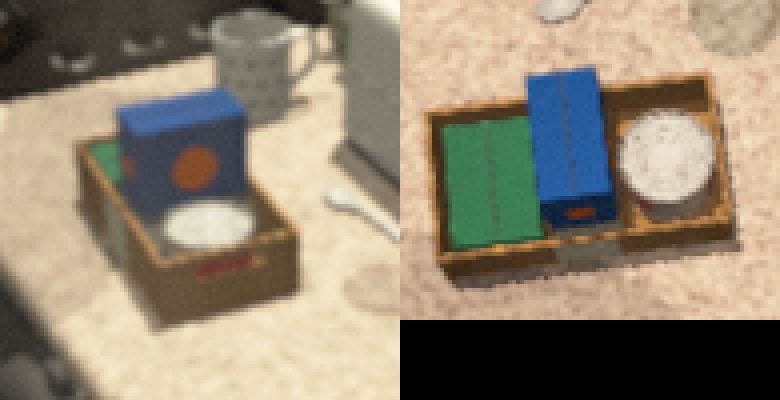

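The final views show the packet upright at (570,140) between the tea box at (490,185) and the tin at (667,155). The carton is where it was, and the arm is clear.

```bash
python3 -c "
from cell import env
print(env.job_done())"
```

```text
the job is handed in; nothing more can be done
None
```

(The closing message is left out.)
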